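# Tip the soldered blanks into the square box

## Task

Lift the little open-ended aluminium tray on the left bench by its wooden grip, with both copper blanks still lying in it, carry it to the right bench and tip both blanks off its open end into the square steel box (not the round bowl). Then set the empty tray down flat on the left bench again and let go; the box stays upright on its bench.

Things in the scene. Friction and masses are not known exactly. Their poses are not given: they have to be found in the camera images.
- tray: smooth aluminium tray 150 x 80 mm, 0.22 kg. Origin: centre of underside; x along its length, from the open pouring end (x = -75 mm, inner width 72, floor top 5 mm up) to the closed end (+75); other walls 18 mm high. Wooden grip: upright plate centred at x = +65, y = 0; 12 mm thick along x (pinch here), 44 wide, top at z = 75 mm. Blanks slide at a slope of 14 to 20 degrees; 40 surely empties it.
- blank_a: the copper blank: plate 35 x 50 x 3 mm with a 22 mm brass ring soldered on its middle, 9 mm high in all, 60 g, loose in the tray. Origin: centre of the plate's underside; x along its 35 mm side, y along its 50 mm side, z up through the ring. It is the one nearer the open end.
- blank_b: the other copper blank: plate 35 x 50 x 3 mm with a 22 mm brass ring soldered on its middle, 9 mm high in all, 60 g, loose in the tray. Origin: centre of the plate's underside; x along its 35 mm side, y along its 50 mm side, z up through the ring. It is the one nearer the wooden grip.
- box: square open steel box on the right bench, 130 x 130 mm outside, 60 mm high, walls and floor 5 mm, 0.7 kg. Origin: centre of its underside, z up, x and y square to its walls. A round steel bowl stands to the right and is not used; over that hangs a lamp head (x 0.46 to 0.64, y -0.41 to -0.22, lower edge at z = 0.38): swing the wrist past in front of it. The wall is at x = 0.72.
There are look-alikes about, which are no part of the job. Leave any red look-alike of the blank_a alone.

How it is judged:
By the outcome, as a careful person would: the job done as asked, in the order asked, and still so for the second after the job is handed in, with the robot touching nothing.
It also fails if it takes over 59 s, if anything falls off the work surface, if the arm or the gripper's body presses on something with over 40 N, if the wrist force passes 120 N, or if a joint passes its speed limit or range.

## Robot

A 6-joint arm with a two-finger parallel gripper is mounted at the origin on a cart in front of the work surface, level with it; the furniture and walls round the work are solid. World frame = base frame: x ahead of the robot, y to its left, z up, the work surface at z = 0. Lengths are in m, angles in rad, forces in N, time in s.
With the tool pointing down it reaches from about 0.3 to 0.775 m from the base axis. Payload 14.6 kg.
Tool frame: the origin (TCP) lies at the very end of the fingers, on their centre line; the grasp point (between the pads) lies 19 mm behind it; z points along the fingers, y is the line along which they close (so a half turn about z gives the same grasp; the last joint's range is limited). The gripper opens to 94 mm and grips with 3 to 60 N. Pads are 16 mm wide; open, the fingers measure 119 mm over their backs; the gripper's body (75 mm by 177 mm) begins 78 mm behind the grasp point.
Start: joints at [-1.388, 0.3, 1.521, -0, 1.321, -0.067], TCP at [0.136, -0.533, 0.205] pointing down, gripper open.
Joint ranges: [-3.03, 3.03], [-0.79, 2.21], [0.23, 2.52], [-1.04, 4.18], [0, 3.07], [-2.55, 2.55]. Speed limits (rad/s): [2.22, 2.22, 2.57, 3.14, 3.14, 3.14].

## Interface

Orientations are given as [roll, pitch, yaw] about the fixed x, y, z axes, in that order (R = Rz(yaw) Ry(pitch) Rx(roll)).
In Python, from station import ctrl gives the robot as it stands.
- The arm moves only by the shell command python3 -m pendant 'ROWS' [OPENING] [FORCE]. ROWS is JSON, a list of rows, each a list of 2 entries, a list of its own where there are three numbers: the shift along the world's x, y, z in cm, then the turn about the world's z in rad. A call has 1 to 20 rows; each row shifts and turns the commanded pose from where the row before left it; what a row does not reach is not made up. A row lasts 1/12 s, in which the tool goes at most 41.7 mm and 7.16 degrees, less where a joint would pass 70% of its speed; a pose out of reach is approached as far as the arm can. A call is refused whole if a number of a shift passes 4.17 or a number of a turn 0.125, either way. A call with a gripper value outside its range is refused whole. OPENING is the opening, from 0 (shut) to 1 (fully open), set as the call begins (- or left out, the last holds). The fingers move at their own pace and stop on an object; FORCE is the grip in N (left out, the last holds). Time passes only in rows, so rows that do not move let the fingers close. It gives the time, the measured TCP pose, the force, the opening and the grip force at its end, in the units of the state.
- ctrl.get_obs(): the state, without advancing time (a new reading comes with each control period).
- ctrl.camera(name): name is "side" or "top"; returns a dict with "color" (480x640x3 uint8, red, green, blue), "intrinsics" (3x3 intrinsics, pixels), "k1" (the pictures are not rectified: a ray, as slopes to the right and down, at radius r is drawn at 1 + k1 r^2 times it, then the intrinsics apply), "camera_from_world" (4x4, takes a point from world to camera coordinates). Camera axes: x right, y down, z forward; pixel columns grow to the right and rows downward; lengths in m; the calibration is good to about 2 mm. A picture is of the moment at which its call begins. There is no depth.
- ctrl.hand_in(): hands the job in; it is judged then, once.
The state is a dict: "time_s": time; "qpos": joint angles; "joint_vel": joint speeds; "tau": joint torques, N m; "ee_pos": TCP position; "eef_rot": TCP orientation; "force": force on the tool from outside, world axes, zero at the start; "moment": the same for the moment, N m; "grip_width": finger opening in m; "grip_force": force on a finger pad.
Only numpy, scipy, OpenCV 4.12 (cv2) and the standard library are available. Lean on these libraries where they do the work, as an engineer would, in place of code of your own. Each camera call takes 0.05 s, during which the arm holds its last target. There are 200 camera calls.

## Working session

There is one attempt and no reset: what is moved stays moved. The work goes in short steps, Python scripts to look and compute and a shell command to move; the robot and the scene stay as the last step left them, time stands still between calls to the robot, and variables do not carry over. Pictures are saved under pics/ and viewed, at most 10 in all, crops included, and the job is handed in when it is done.

```bash
ls -la; python3 -m pendant --help 2>&1 | head -30; mkdir -p pics
cat > h.py <<'E'
import numpy as np, cv2
from station import ctrl
def snap(n,f):
    c=ctrl.camera(n); cv2.imwrite(f'pics/{f}.png',c['color'][:,:,::-1]); np.savez(f'pics/{f}.npz',**{k:np.array(c[k]) for k in c}); return c
def ray(c,u,v):
    K=np.array(c['intrinsics']);k=float(c['k1']);T=np.array(c['camera_from_world'])
    d=np.array([(u-K[0,2])/K[0,0],(v-K[1,2])/K[1,1]]);s=d.copy()
    for _ in range(30): s=d/(1+k*(s@s))
    R=T[:3,:3];return -R.T@T[:3,3],R.T@np.r_[s,1]
def at(c,u,v,z):
    o,d=ray(c,u,v);return (o+d*(z-o[2])/d[2]).round(4)
def proj(c,p):
    K=np.array(c['intrinsics']);T=np.array(c['camera_from_world']);q=T[:3,:3]@p+T[:3,3];s=q[:2]/q[2];s=s*(1+float(c['k1'])*(s@s));return K[:2,:2]@s+K[:2,2]
def load(f): return dict(np.load(f'pics/{f}.npz'))
E
python3 - <<'E'
from h import *
print(ctrl.get_obs())
for n in('top','side'):
    c=snap(n,n+'0');o,d=ray(c,320,240);print(n,o,d,c['k1'])
E
```

```text
total 12
drwxr-xr-x  3 agent agent 4096 Dec  3 23:29 .
drwxr-xr-x 23 root  root  4096 Dec  3 23:29 ..
drwxr-xr-x  2 agent agent 4096 Dec  3 23:29 pics
invalid input: not JSON, or not a number
{'time_s': 0.0, 'qpos': array([-1.38760910e+00,  3.00464776e-01,  1.52158084e+00,  2.13371703e-05,
        1.32069645e+00, -6.66011811e-02]), 'joint_vel': array([-0.00089083, -0.00044802,  0.00042552, -0.00115932,  0.00179863,
       -0.00037586]), 'tau': array([ 3.90468820e-03, -5.31803226e+01, -3.52733839e+01,  7.09769432e-02,
        2.43294309e-02, -9.81603193e-05]), 'ee_pos': array([ 0.13591361, -0.53267228,  0.2048899 ]), 'eef_rot': array([-3.14044716e+00, -9.71171125e-05,  2.49783061e-01]), 'force': array([-0.00413139, -0.26259081, -0.27727428]), 'moment': array([-0.00216286,  0.0282093 , -0.00232488]), 'grip_force': 0.0, 'grip_width': 0.09428245035999365}
top [0.28373962 0.18771445 1.02949694] [ 0.17755173 -0.00622964 -0.98412085] -0.15427729838022103
side [ 0.32206235 -0.69641816  0.40185178] [ 0.14669301  0.91563259 -0.37438504] -0.012077473736724886
```

View pics/top0.png

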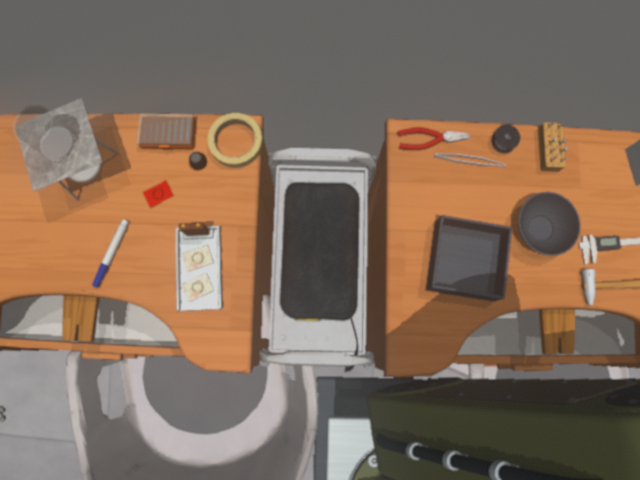

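View pics/side0.png

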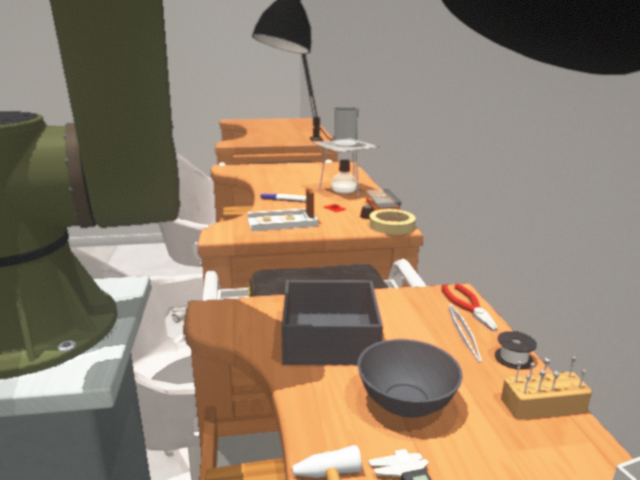

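Run:
```python
from h import *
i=cv2.imread('pics/top0.png')
a=cv2.resize(i[215:318,165:232],None,fx=5.8,fy=5.8,interpolation=cv2.INTER_CUBIC)
b=cv2.resize(i[205:308,420:520],None,fx=4,fy=4,interpolation=cv2.INTER_CUBIC)
o=np.zeros((600,800,3),np.uint8);o[:a.shape[0],:a.shape[1]]=a;o[:b.shape[0],400:400+b.shape[1]]=b
cv2.imwrite('pics/crop0.png',o)
c=load('top0')
for u,v,z in [(177,310,0.005),(220,309,.005),(178,227,.018),(219,227,.018),(195,228,.075),(198,258,.014),(200,288,.014),(441,218,.06),(511,225,.06),(502,299,.06),(430,290,.06)]: print(u,v,at(c,u,v,z))
```

```text
177 310 [0.3329 0.4362 0.005 ]
220 309 [0.3374 0.3578 0.005 ]
178 227 [0.4831 0.4414 0.018 ]
219 227 [0.4851 0.3657 0.018 ]
195 228 [0.4709 0.3972 0.075 ]
198 258 [0.4276 0.4015 0.014 ]
200 288 [0.3733 0.3945 0.014 ]
441 218 [ 0.5038 -0.0302  0.06  ]
511 225 [ 0.495  -0.1569  0.06  ]
502 299 [ 0.3634 -0.1365  0.06  ]
430 290 [ 0.3766 -0.0096  0.06  ]
```

View pics/crop0.png

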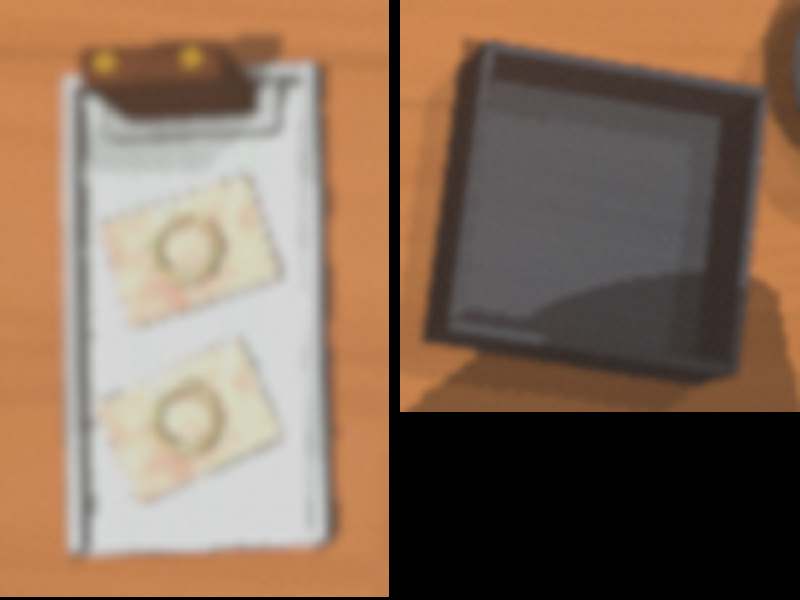

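```bash
python3 -m pendant '[[[0,4,0.5],0.0],[[0,4,0.5],[0,0,0.0]]]'; python3 -m pendant '[[[0,4,0.5],0.1]]'
python3 - <<'E'
from h import *
c=load('top0')
for u,v,z in [(190,224,.075),(178.8,222.5,.075),(202,223.5,.075),(442.5,216,.06),(511,228,.06),(504.5,299,.06),(427,290,.06)]: print(u,v,at(c,u,v,z))
E
```

```text
time_s: 0.18
ee_pos: [0.1355, -0.495, 0.2071]
eef_rot: [-3.137, -0.001, 0.347]
force: [1.0, 0.9, 0.5]
grip_width: 0.0943
grip_force: 0.0
190 224 [0.4777 0.4064 0.075 ]
178.8 222.5 [0.4798 0.4263 0.075 ]
202 223.5 [0.4791 0.3855 0.075 ]
442.5 216 [ 0.5075 -0.0329  0.06  ]
511 228 [ 0.4896 -0.1567  0.06  ]
504.5 299 [ 0.3635 -0.141   0.06  ]
427 290 [ 0.3765 -0.0044  0.06  ]invalid input
```

```bash
python3 -m pendant '[[[1.8,3.7,0],0.115],[[1.8,3.7,0],0.115],[[1.8,3.7,0],0.115],[[1.8,3.7,0],0.115],[[1.8,3.7,0],0.115],[[1.8,3.7,0],0.115],[[1.8,3.7,0],0.115],[[1.8,3.7,0],0.115],[[1.8,3.7,0],0.115],[[1.8,3.7,0],0.115],[[1.8,3.7,0],0.115]]' 1 60; python3 -m pendant '[[[1.1,3.8,0],0],[[1.1,3.8,0],0],[[1.1,3.8,0],0],[[1.1,3.8,0],0],[[1.1,3.8,0],0],[[1.1,3.8,0],0],[[1.1,3.8,0],0],[[1.1,3.8,0],0],[[1.1,3.8,0],0],[[1.1,3.8,0],0],[[1.1,3.8,0],0],[[1.1,3.8,0],0],[[1.1,3.8,0],0],[[0,0,0],0],[[0,0,0],0]]'
```

```text
time_s: 1.1
ee_pos: [0.3342, -0.0839, 0.2106]
eef_rot: [3.141, 0.0, 1.62]
force: [-0.1, -0.5, 0.5]
grip_width: 0.0941
grip_force: 0.0
time_s: 2.35
ee_pos: [0.4765, 0.4092, 0.2086]
eef_rot: [-3.139, 0.001, 1.617]
force: [-0.3, -0.2, -0.2]
grip_width: 0.094
grip_force: 0.0
```

```bash
python3 -m pendant '[[[0,-0.5,-3.5],0],[[0,0,-3.5],0],[[0,0,-3.5],0],[[0,0,-3.5],0],[[0,0,-2],0],[[0,0,-0.8],0],[[0,0,0],0],[[0,0,0],0]]'
python3 - <<'E'
from h import *
c=snap('side','side1');i=cv2.imread('pics/side1.png')[130:250,220:380];cv2.imwrite('pics/s1c.png',cv2.resize(i,None,fx=5,fy=5,interpolation=cv2.INTER_CUBIC))
E
```

```text
time_s: 3.02
ee_pos: [0.4775, 0.4029, 0.0439]
eef_rot: [3.14, -0.001, 1.614]
force: [-0.4, 0.4, 0.2]
grip_width: 0.0936
grip_force: 0.0
```

View pics/s1c.png

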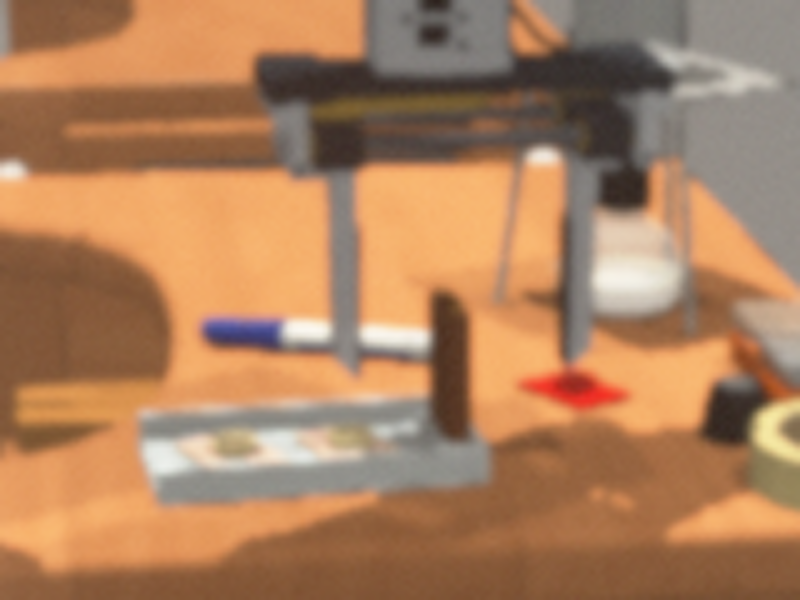

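The fingers (345 and 580 px in the crop) straddle the wooden grip (450), with both blanks lying in the tray. Now closing.

```bash
python3 -m pendant '[[[0,0,0],0],[[0,0,0],0],[[0,0,0],0],[[0,0,0],0],[[0,0,0],0],[[0,0,0],0],[[0,0,0],0],[[0,0,0],0],[[0,0,0],0],[[0,0,0],0],[[0,0,0],0],[[0,0,0],0]]' 0 55; python3 -m pendant '[[[0,0,0.5],0],[[0,0,1],0],[[0,0,1],0],[[0,0,0],0],[[0,0,0],0]]'
python3 - <<'E'
from h import *
c=snap('side','side2');i=cv2.imread('pics/side2.png')[130:250,220:380];cv2.imwrite('pics/s2c.png',cv2.resize(i,None,fx=5,fy=5,interpolation=cv2.INTER_CUBIC))
print(ctrl.get_obs()['force'])
E
```

```text
time_s: 4.07
ee_pos: [0.4768, 0.4031, 0.0424]
eef_rot: [-3.141, 0.0, 1.615]
force: [-2.5, 0.1, 1.3]
grip_width: 0.0173
grip_force: 1.1
time_s: 4.48
ee_pos: [0.4774, 0.4033, 0.0685]
eef_rot: [3.14, -0.001, 1.615]
force: [-1.2, -0.3, -2.6]
grip_width: 0.0116
grip_force: 54.9
[ 0.19923693 -0.48589036 -3.22018519]
```

View pics/s2c.png

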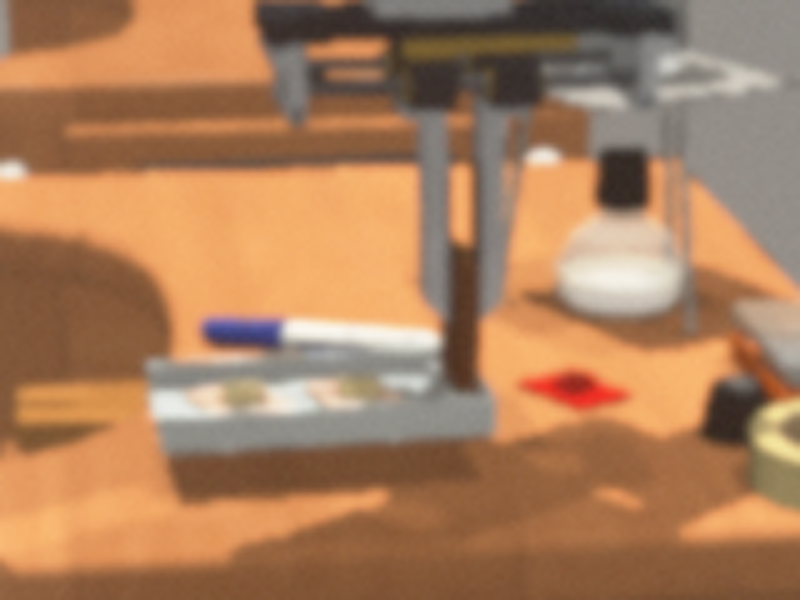

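Tray is up, level, with both blanks in it (3.2 N). Carrying it across gently.

```bash
python3 -m pendant '[[[0,0,0.7],0],[[0,0,1.4],0],[[0,0,2.1],0],[[0,0,2.4],0],[[0,0,2.4],0],[[0,0,2],0],[[0,0,1.3],0],[[0,0,0.7],0]]'; python3 -m pendant '[[[0,-0.8,0],0],[[0,-1.6,0],0],[[0,-2.4,0],0],[[0.2,-3,0],-0.0135],[[0.2,-3,0],-0.0135],[[0.2,-3,0],-0.0135],[[0.2,-3,0],-0.0135],[[0.2,-3,0],-0.0135],[[0.2,-3,0],-0.0135],[[0.2,-3,0],-0.0135],[[0.2,-3,0],-0.0135],[[0.2,-3,0],-0.0135],[[0.2,-3,0],-0.0135],[[0.2,-3,0],-0.0135],[[0.2,-3,0],-0.0135],[[0.2,-3,0],-0.0135],[[0.1,-2.6,0],0],[[0,-1.8,0],0],[[0,-1,0],0],[[0,-0.4,0],0]]'; python3 -m pendant '[[[0,0,0],0],[[0,0,0],0]]';python3 - <<'E'
from h import *
c=snap('side','side3')
c=snap('top','top3')
i=cv2.imread('pics/top3.png')[200:320,410:530];j=cv2.imread('pics/side3.png')[170:370,240:420]
o=np.hstack([cv2.resize(i,(440,440),interpolation=cv2.INTER_CUBIC),cv2.resize(j,(360,440))]);cv2.imwrite('pics/c3.png',o)
E
```

```text
time_s: 5.2
ee_pos: [0.4773, 0.4033, 0.1997]
eef_rot: [3.14, -0.001, 1.615]
force: [-0.3, 0.7, -3.7]
grip_width: 0.0116
grip_force: 55.0
time_s: 6.87
ee_pos: [0.5033, -0.0941, 0.1965]
eef_rot: [-3.14, -0.0, 1.438]
force: [-0.6, 0.5, -3.1]
grip_width: 0.0118
grip_force: 55.0
time_s: 7.03
ee_pos: [0.5038, -0.0922, 0.1971]
eef_rot: [-3.141, -0.0, 1.44]
force: [-0.1, -0.5, -2.4]
grip_width: 0.0119
grip_force: 55.0
```

View pics/c3.png

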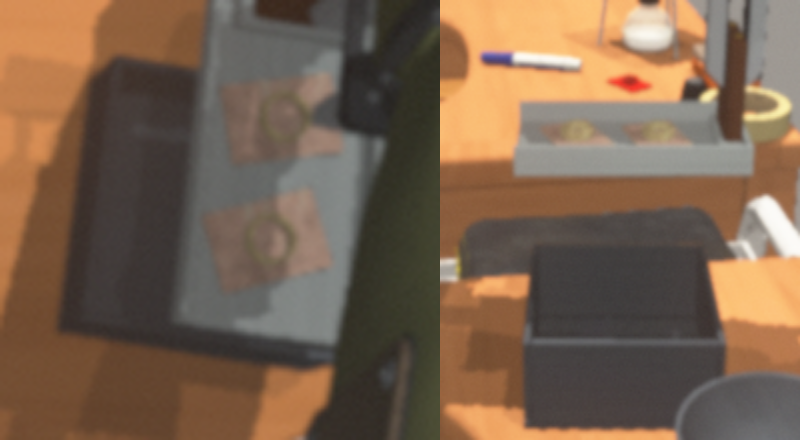

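Run:
```python
from h import *
s=load('side3');t=load('top3')
for u,v in [(282.5,323.6),(381,323.6),(374,283.6),(285,283.6)]: print('side',at(s,u,v,.06))
for u,v in [(441.4,216.4),(426.9,290)]: print('top',at(t,u,v,.06))
print('tray open L',at(t,459,288.6,.16))
a=np.array([.9916,-.1296]);b=np.array([.1296,.9916]);C=np.array([.434,-.084])
for i,j in [(-1,-1),(1,-1),(1,1),(-1,1)]: print((C+.065*(i*a+j*b)).round(4))
print('exp tray L',np.array([.5038,-.0922])-.14*a+.04*b)
```

```text
side [ 0.3648 -0.1358  0.06  ]
side [ 0.4896 -0.1525  0.06  ]
side [ 0.509  -0.0413  0.06  ]
side [ 0.3781 -0.0242  0.06  ]
top [ 0.5067 -0.031   0.06  ]
top [ 0.3765 -0.0042  0.06  ]
tray open L [ 0.3702 -0.0348  0.16  ]
[ 0.3611 -0.14  ]
[ 0.49   -0.1569]
[ 0.5069 -0.028 ]
[ 0.378  -0.0111]
exp tray L [ 0.37016  -0.034392]
```

```bash
python3 -m pendant '[[[0,0,-0.7],0],[[0,0,-1.4],0],[[0,0,-1.8],0],[[0,0,-1.8],0],[[0,0,-1.5],0],[[0,0,-1],0],[[0,0,-0.5],0],[[0,0,-0.3],0],[[0,0,-0.2],0],[[0,0,-0.1],0],[[0,0,0],0]]'
```

```text
time_s: 8.05
ee_pos: [0.5043, -0.093, 0.1052]
eef_rot: [3.141, 0.0, 1.439]
force: [0.2, -0.3, -0.8]
grip_width: 0.012
grip_force: 55.0
```

```bash
python3 -m pendant '[[[0,0,-0.1],0],[[0,0,0],0]]'; python3 -m pendant '[[[0,0,0],0],[[0,0,0],0],[[0,0,0],0],[[0,0,0],0],[[0,0,0],0],[[0,0,0],0],[[0,0,0],0],[[0,0,0],0]]' 1 10
python3 - <<'E'
from h import *
c=snap('side','side4')
j=cv2.imread('pics/side4.png')[150:370,220:440];cv2.imwrite('pics/c4.png',cv2.resize(j,(600,600),interpolation=cv2.INTER_CUBIC))
E
```

```text
time_s: 8.22
ee_pos: [0.5044, -0.093, 0.1051]
eef_rot: [3.14, 0.0, 1.439]
force: [-5.2, 1.7, 12.4]
grip_width: 0.0115
grip_force: 55.0
time_s: 8.88
ee_pos: [0.504, -0.0929, 0.1034]
eef_rot: [-3.142, 0.0, 1.439]
force: [0.3, -0.6, -0.0]
grip_width: 0.0617
grip_force: 0.0
```

View pics/c4.png

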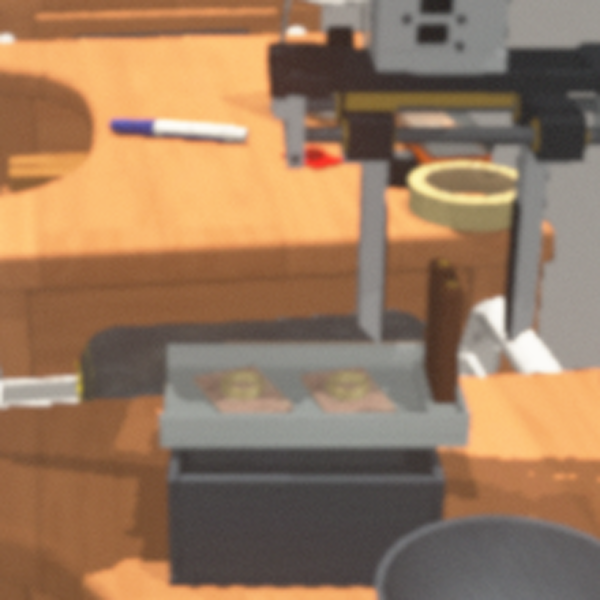

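The tray sits level on the box rims, both blanks in it. Regripping across the grip's width so it can hinge.

```bash
python3 -m pendant '[[[0,0,2],0],[[0,0,2.5],0],[[0,0,2],0],[[0,0,0],0.12],[[0,0,0],0.121],[[0,0,0],0.121],[[0,0,0],0.121],[[0,0,0],0.121],[[0,0,0],0.121],[[0,0,0],0.121],[[0,0,0],0.121],[[0,0,0],0.121],[[0,0,0],0.121],[[0,0,0],0.121],[[0,0,0],0.121],[[0,0,0],0.121],[[0,0,0],0],[[0,0,0],0]]'
```

```text
time_s: 10.43
ee_pos: [0.5039, -0.0929, 0.1684]
eef_rot: [-3.142, -0.0, 3.007]
force: [-0.5, -0.9, -0.2]
grip_width: 0.0936
grip_force: 0.0
```

```bash
python3 -m pendant '[[[0,0,-1.5],0],[[0,0,-2],0],[[0,0,-2],0],[[0,0,-0.9],0],[[0,0,0],0]]'; python3 -m pendant '[[[0,0,0],0],[[0,0,0],0],[[0,0,0],0],[[0,0,0],0],[[0,0,0],0],[[0,0,0],0],[[0,0,0],0],[[0,0,0],0],[[0,0,0],0],[[0,0,0],0]]' 0 10
```

```text
time_s: 10.85
ee_pos: [0.5031, -0.0927, 0.1027]
eef_rot: [3.141, -0.003, 3.008]
force: [-0.6, 1.2, -0.4]
grip_width: 0.0942
grip_force: 0.0
time_s: 11.68
ee_pos: [0.5041, -0.0928, 0.1046]
eef_rot: [3.141, 0.0, 3.011]
force: [-0.1, 2.2, 1.9]
grip_width: 0.0439
grip_force: 10.0
```

```bash
python3 -m pendant '[[[0.4,-0.05,0.1],0],[[0.5,-0.07,0.1],0],[[0.5,-0.07,0.1],0],[[0.4,-0.05,0.2],0],[[0,0,0.5],0],[[0,0,0.5],0],[[0,0,0.5],0],[[0,0,0.5],0],[[0,0,0.5],0],[[0,0,0.5],0],[[0,0,0],0],[[0,0,0],0],[[0,0,0],0]]'
python3 - <<'E'
from h import *
c=snap('side','side5')
j=cv2.imread('pics/side5.png')[150:370,220:440];cv2.imwrite('pics/c5.png',cv2.resize(j,(600,600),interpolation=cv2.INTER_CUBIC))
E
```

```text
time_s: 12.77
ee_pos: [0.5218, -0.0953, 0.1393]
eef_rot: [3.142, -0.0, 3.011]
force: [0.3, 0.5, -3.5]
grip_width: 0.0444
grip_force: 10.0
```

View pics/c5.png

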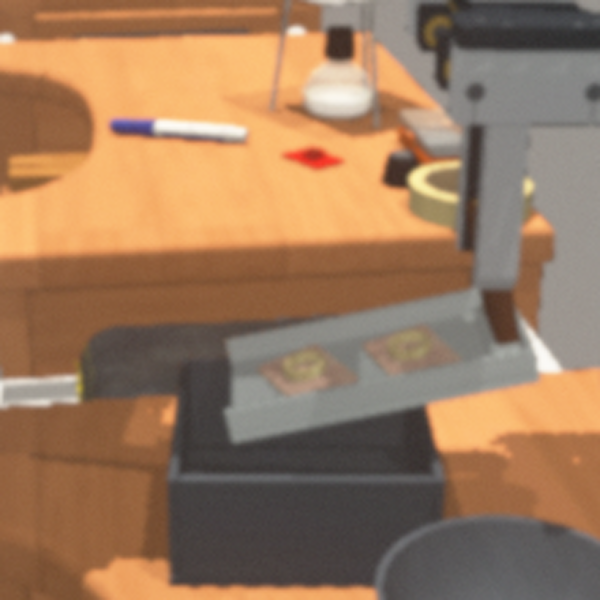

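Tilted about 12°, open end over the box, blanks still lying. Easing the grip to let it swing further.

```bash
python3 -m pendant '[[[0,0,0],0],[[0,0,0],0],[[0,0,0],0],[[0,0,0],0],[[0,0,0],0],[[0,0,0],0]]' 0 6.5
python3 - <<'E'
from h import *
c=snap('side','side6')
j=cv2.imread('pics/side6.png')[150:370,220:440];cv2.imwrite('pics/c6.png',cv2.resize(j,(600,600),interpolation=cv2.INTER_CUBIC))
E
```

```text
time_s: 13.32
ee_pos: [0.5219, -0.0953, 0.1394]
eef_rot: [-3.142, -0.0, 3.011]
force: [-0.7, 0.6, -2.0]
grip_width: 0.044
grip_force: 6.5
```

View pics/c6.png

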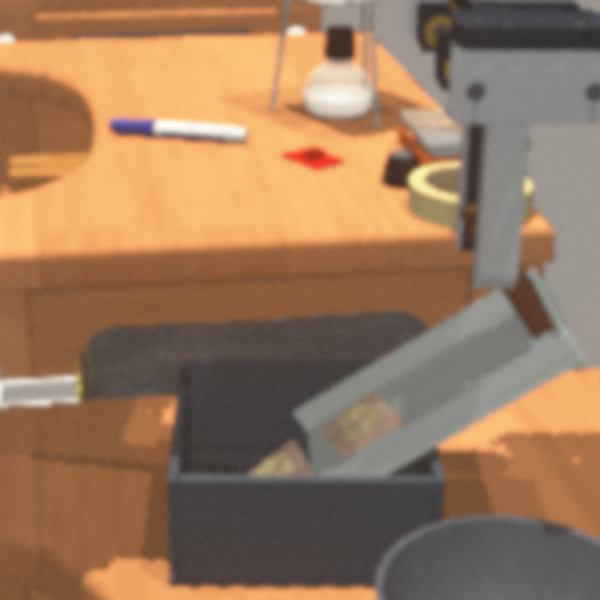

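Tilted about 32°: blank_a is over the lip in the box, blank_b just behind it. Raising and pulling in to let both go.

```bash
python3 -m pendant '[[[-0.3,0.04,0.4],0],[[-0.4,0.05,0.5],0],[[-0.4,0.05,0.5],0],[[-0.4,0.05,0.5],0],[[-0.4,0.05,0.5],0],[[-0.4,0.05,0.4],0],[[0,0,0],0],[[0,0,0],0],[[0,0,0],0],[[0,0,0],0]]'
python3 - <<'E'
from h import *
f=[]
for k in range(4): c=ctrl.camera('side'); f.append(ctrl.get_obs()['force'][2])
print(f)
c=snap('side','side7')
E
```

```text
time_s: 14.2
ee_pos: [0.499, -0.0924, 0.1672]
eef_rot: [3.142, -0.0, 3.011]
force: [-0.1, 0.3, -2.3]
grip_width: 0.0443
grip_force: 6.5
[np.float64(-2.2919507622045425), np.float64(-2.1576751330435964), np.float64(-1.5837142994862698), np.float64(-1.4618829730478626)]
```

```bash
python3 -m pendant '[[[0,0,0.5],0],[[0,0,1],0],[[0,0,1.5],0],[[0,0,2],0],[[0,0,2],0],[[0,0,2],0],[[0,0,1.5],0],[[0,0,0.7],0]]' 0 15;  python3 -m pendant '[[[0,1.5,0],0],[[0,2.5,0],0],[[0,3,0],0],[[0,3,0],0],[[0,3,0],0],[[0,3,0],0],[[0,3,0],0],[[0,3,0],0],[[0,2,0],0],[[0,1,0],0],[[0,0,0],0],[[0,0,0],0],[[0,0,0],0]]'
python3 - <<'E'
from h import *
c=snap('side','side8');t=snap('top','top8')
j=cv2.imread('pics/side8.png')[100:400,200:500];i=cv2.imread('pics/top8.png')[190:310,400:520]
cv2.imwrite('pics/c8.png',np.hstack([cv2.resize(i,(400,400),interpolation=cv2.INTER_CUBIC),cv2.resize(j,(400,400))]))
f=[]
for k in range(5): ctrl.camera('side'); f.append(ctrl.get_obs()['force'][2])
print(np.mean(f))
E
```

```text
time_s: 15.12
ee_pos: [0.4994, -0.0925, 0.2825]
eef_rot: [-3.141, 0.004, 3.011]
force: [0.6, -1.2, -2.0]
grip_width: 0.0439
grip_force: 15.0
time_s: 16.2
ee_pos: [0.4991, 0.1565, 0.2795]
eef_rot: [-3.141, -0.0, 3.01]
force: [-0.9, 0.8, -1.5]
grip_width: 0.0438
grip_force: 15.0
-1.9245557244807077
```

View pics/c8.png

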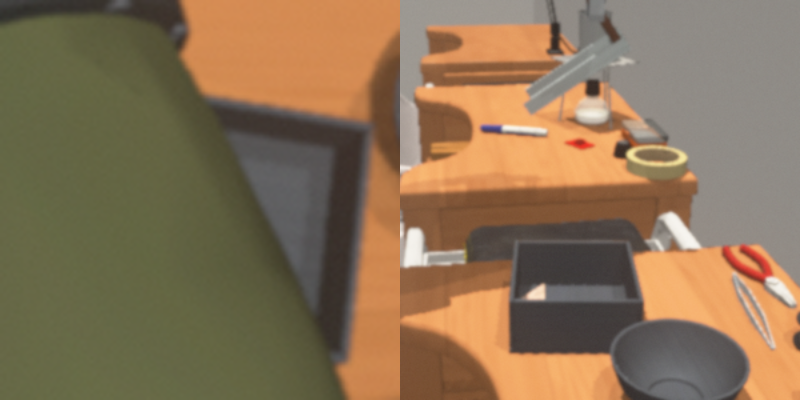

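Tray empty and a blank visible in the box (side crop, about 537,292). The tray hangs at about 40°; returning it to the left bench.

```bash
python3 -m pendant '[[[0,1,0],0],[[-0.1,2,0],0.01],[[-0.2,3,0],0.02],[[-0.2,3,0],0.02],[[-0.2,3,0],0.02],[[-0.2,3,0],0.02],[[-0.2,3,0],0.02],[[-0.2,2.5,0],0.02],[[-0.1,1.5,-1],0],[[0,0.8,-2],0],[[0,0,-3],0],[[0,0,-3],0],[[0,0,-2.5],0],[[0,0,-1.5],0],[[0,0,-1],0],[[0,0,0],0]]'; python3 -m pendant '[[[0,0,-0.8],0],[[0,0,-0.8],0],[[0,0,-0.8],0],[[0,0,-0.8],0],[[0,0,-0.8],0],[[0,0,-0.8],0],[[0,0,0],0]]' 0 6
python3 - <<'E'
from h import *
t=snap('top','top9')
c=t['color'].astype(int)[205:308,420:520];m=(c[...,0]>c[...,2]+25)&(c.sum(2)>200)
ys,xs=np.nonzero(m);print(len(xs))
n,l,st,ce=cv2.connectedComponentsWithStats(m.astype(np.uint8));print([(s[:5].tolist(),) for s in st[1:] if s[4]>15])
E
```

```text
time_s: 17.88
ee_pos: [0.4842, 0.385, 0.1369]
eef_rot: [-3.139, -0.003, 3.141]
force: [0.5, -0.5, -2.3]
grip_width: 0.044
grip_force: 15.0
time_s: 18.47
ee_pos: [0.4842, 0.3851, 0.0893]
eef_rot: [-3.14, -0.002, 3.141]
force: [0.4, -0.3, -2.8]
grip_width: 0.0438
grip_force: 6.0
5208
[([0, 0, 100, 103, 4619],), ([30, 57, 31, 30, 589],)]
```

```bash
python3 -m pendant '[[[0,0,-0.5],0],[[0,0,-0.5],0],[[0,0,-0.5],0],[[0,0,0],0]]';python3 -m pendant '[[[0,0,-0.5],0],[[0,0,-0.5],0],[[0,0,-0.5],0],[[0,0,0],0]]'
python3 - <<'E'
from h import *
t=snap('side','side10')
c=t['color'][205:235,240:345]
# tray outline: light pixels
g=cv2.cvtColor(t['color'],cv2.COLOR_RGB2HSV);m=((g[...,1]<60)&(g[...,2]>110))[170:250,235:345]
for r in m[::2]: print(''.join('#' if x else '.' for x in r))
E
```

```text
time_s: 18.85
ee_pos: [0.4845, 0.3853, 0.0752]
eef_rot: [-3.141, -0.001, 3.141]
force: [0.7, 0.0, -2.3]
grip_width: 0.0439
grip_force: 6.0
time_s: 19.18
ee_pos: [0.4845, 0.3853, 0.0601]
eef_rot: [-3.141, -0.001, 3.141]
force: [-0.1, -0.2, -1.2]
grip_width: 0.0438
grip_force: 6.0
................................................................................#######.......................
................................................................................#######.......................
................................................................................#######.......................
................................................................................#######................#######
................................................................................#######...............########
...............................................................................########..............#########
...............................................................................########...........############
...........................................
[... 2919 characters left out ...]
..................................
..............................................................................................................
..............................................................................................................
..............................................................................................................
..............................................................................................................
..............................................................................................................
..............................................................................................................
```

```bash
python3 -m pendant '[[[0,0,-0.5],0],[[0,0,-0.5],0],[[0,0,-0.4],0],[[0,0,0],0]]';python3 -m pendant '[[[0,0,-0.2],0],[[0,0,-0.2],0],[[0,0,0],0]]'
python3 - <<'E'
from h import *
t=snap('side','side11')
g=cv2.cvtColor(t['color'],cv2.COLOR_RGB2HSV);m=((g[...,1]<60)&(g[...,2]>110))[205:245,240:345]
for r in m[::2]: print(''.join('#' if x else '.' for x in r))
E
```

```text
time_s: 19.57
ee_pos: [0.4847, 0.3855, 0.0466]
eef_rot: [-3.141, -0.001, 3.141]
force: [0.7, -0.3, -1.7]
grip_width: 0.0442
grip_force: 6.0
time_s: 19.82
ee_pos: [0.4854, 0.3855, 0.044]
eef_rot: [3.141, 0.001, 3.141]
force: [2.0, -2.1, 2.5]
grip_width: 0.0437
grip_force: 6.0
...........................................................................########......................
............................................................................######.......................
.........................................................................................................
.........................................................................................................
..................##................#######################################..............................
.................##########################################################..............................
.................###########################################################.............................
................###########################################################.......
[... 595 characters left out ...]
................................................................
.........................................................................................................
.........................................................................................................
.........................................................................................................
.........................................................................................................
.........................................................................................................
.........................................................................................................
```

Flat on the bench with upward contact force. Releasing and backing off.

```bash
python3 -m pendant '[[[0,0,0],0],[[0,0,0],0],[[0,0,0],0],[[0,0,0],0],[[0,0,0],0],[[0,0,0],0],[[0,0,0],0],[[0,0,0],0]]' 1; python3 -m pendant '[[[0,0,1],0],[[0,0,2],0],[[0,0,3],0],[[0,0,3],0],[[0,0,3],0],[[0,0,3],0],[[0,-3,0],0],[[0,-3,0],0],[[0,-3,0],0],[[0,-3,0],0],[[0,-2,0],0],[[0,0,0],0],[[0,0,0],0]]'
python3 - <<'E'
from h import *
t=snap('top','top12');s=snap('side','side12')
g=cv2.cvtColor(s['color'],cv2.COLOR_RGB2HSV);m=((g[...,1]<60)&(g[...,2]>110))[205:245,240:345]
for r in m[::2]: print(''.join('#' if x else '.' for x in r))
tc=t['color']
w=cv2.resize(tc[255:300,440:490],None,fx=2,fy=1,interpolation=cv2.INTER_CUBIC).astype(int)
for r in w: print(''.join(' .:-=+*#%@'[min(9,max(0,int((p[0]-p[2])/12)))] for p in r))
E
```

```text
time_s: 20.53
ee_pos: [0.4849, 0.3856, 0.0434]
eef_rot: [-3.142, -0.0, 3.141]
force: [0.2, -0.3, -0.1]
grip_width: 0.0925
grip_force: 0.0
time_s: 21.62
ee_pos: [0.4852, 0.2451, 0.1945]
eef_rot: [3.141, 0.001, 3.14]
force: [0.3, 0.1, -0.2]
grip_width: 0.0941
grip_force: 0.0
.........................................................................................................
.........................................................................................................
.........................................................................................................
....................................................................###..................................
.....................................######################################..............................
.................###########################################################.............................
.................###########################################################.............................
................#############################################################....##.
[... 5138 characters left out ...]
+++=====---::::......................   ..                                                    
%%%%%%%#######***++++======---::::........................                                          
%%%%%%%%%%%%%%%%%%#########***+++======----:::........................                              
%%%%%%%%%%%%%%%%%%%%%%%%%%%%%%##########**+++=====----:::::::....................                   
%%%%%%%%%%%%%%%%%%%%%%%%%%%%%%%%%%%%%%%%%%%%######****++++=====----:::::::.....................  .  
%%%%%%%%%%%%%%%%%%%%%%%%%%%%%%%%%%%%%%%%%%%%%%%%%%%%%%%#######****++++++===----:::::::::............
%%%%%%%%%%%@%%%%%%%%%%%%%%%%%%%%%%%%%%%%%%%%%%%%%%%%%%%%%%%%%%%%%%%%#######****++++++====---:::::::.
```

```bash
python3 -m pendant '[[[0,0,0],0],[[0,0,0],0],[[0,0,0],0],[[0,0,0],0],[[0,0,0],0],[[0,0,0],0]]' && python3 -c "from station import ctrl; print(ctrl.hand_in())"
```

```text
time_s: 22.22
ee_pos: [0.4849, 0.2457, 0.1934]
eef_rot: [-3.142, -0.0, 3.141]
force: [0.2, -0.8, 1.0]
grip_width: 0.0939
grip_force: 0.0
the job is handed in; nothing more can be done
None
```

The job is handed in at about 22 s: both blanks tipped into the square box, which stayed upright, and the empty tray set flat on the left bench and released; because the pendant cannot tilt the tool, I rested the tray on the box rims and regripped it so it could hinge, and the only confirmation that both blanks are inside is two overlapping plates in a processed top image plus an empty-tray weight reading.

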